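Unclip the whey strainer for washing

TASK

Take the snapped-in whey strainer cartridge out of its steel holder by pinching its two spring tabs towards each other and lifting it straight up, then set it down (do not drop it) standing upright in the white wash tray and let go. Do not knock over or push aside the loose cheese mould beyond the holders.

Things in the scene. Friction and masses are not known exactly. Their poses are not given: they have to be found in the camera images.
- cart_grip (a point): White strainer cartridge, 94 mm tall, 0.24 kg, foot 40 x 38 mm. Point: midway between its two upright tab pads, 76 mm above its underside (82 over the table at first). z up; y runs from tab to tab: outer faces at y = +26 and -26 mm, 30 mm wide along x, 18 mm above and below the point. Each tab slides 12 mm inwards against a spring (2 to 7 N), so fully pinched they measure 28 mm; then grip at 20 N and carry.
- holder: Fixed square steel filter holder, 110 x 110 x 54 mm, with the cartridge snapped in its middle; lugs on both tabs catch under its rim until both tabs are well pressed in (6 to 9 mm of their 12); lift 55 mm straight up to clear it. Origin: centre of its underside, z up, x and y as the cartridge's. Its twin near by (not listed, 86 mm high) is closed by a round plug with a rigid bar, no tabs: not the one wanted.
- tray: Wash tray: open, low, empty, white plastic, fixed to the table, 160 mm (its x) by 190 mm (its y) outside, walls 35 mm high and 5 mm thick, floor 5 mm above the table. Origin at the centre of its underside, z up.
- mould_mid (a point): The loose cheese mould: white plastic cup with a perforated bottom, 90 mm tall, 86 mm across the rim, open end up, standing beyond the holders and the tray. Point: on its axis half-way up, 45 mm above the table. Leave it alone.
There are look-alikes about, which are no part of the job. What is shaped like the part that bears cart_grip but blue or red is not meant.

How it is judged:
On the way, in this order (a step that is already met when the one before it is completed fails the run):
1. the cartridge is held and lifted clear of its holder, upright (height (world z) of cart_grip above 0.135 m and angle between cart_grip's own z axis and vertical below 0.35 rad and contact force between the fingers and cart above 1 N), for 0.1 s.
2. it is lowered to within 20 mm of the tray's floor while still held (z of cart_grip in the frame of tray below 0.101 m and x of cart_grip in the frame of tray between -0.07 and 0.07 m and y of cart_grip in the frame of tray between -0.085 and 0.085 m and contact force between the fingers and cart above 1 N), for 0.04 s.
At the end, for the whole second after the job is handed in: The cartridge stands on the tray's floor inside its walls, upright within 10 degrees, at rest and released (z of cart_grip in the frame of tray between 0.073 and 0.089 m and x of cart_grip in the frame of tray between -0.07 and 0.07 m and y of cart_grip in the frame of tray between -0.085 and 0.085 m and angle between cart_grip's own z axis and vertical below 0.17 rad and linear speed of cart below 0.02 m/s); the robot touches nothing.
It fails at once if the cheese mould is pushed more than 30 mm or tipped over (distance of mould_mid from where it was at the start of the episode above 0.03 m or angle between mould_mid's own z axis and vertical above 0.5 rad).
It also fails if it takes over 45 s, if anything falls off the work surface, if the arm or the gripper's body presses on something with over 40 N, if the wrist force passes 120 N, or if a joint passes its speed limit or range.

ROBOT

A 7-joint arm with a two-finger parallel gripper is mounted at the origin on the work surface. World frame = base frame: x ahead of the robot, y to its left, z up, the work surface at z = 0. Lengths are in m, angles in rad, forces in N, time in s.
With the tool pointing down it reaches from about 0.425 to 0.875 m from the base axis. Payload 4.7 kg.
Tool frame: the origin (TCP) lies midway between the tips of the shut fingers; the grasp point (between the pads) lies 19 mm behind it (ctrl.grip_depth is the distance from the TCP to the grasp point, in m); z points along the fingers, y is the direction in which the jaws open and shut (so a half turn about z gives the same grasp; the last joint's range is limited). The gripper opens to 87 mm and grips with 3 to 60 N. Pads are 19 mm wide; open, the fingers measure 117 mm over their backs; the gripper's body (75 mm by 190 mm) begins 51 mm behind the grasp point.
Start: joints at [-1.126, 0.321, -0.07, 1.45, 0.023, 1.371, -0.057], TCP at [0.271, 0.591, 0.223] pointing down, gripper open.
Joint ranges: [-2.86, 2.86], [-0.3, 2.09], [-1.38, 1.24], [0.06, 2.45], [-1.56, 4.7], [0.09, 2.05], [-2.69, 2.69]. Speed limits (rad/s): [2.57, 2.57, 3.14, 3.14, 3.14, 3.14, 3.14].

INTERFACE

Orientations are given as a rotation vector (axis times angle).
In Python, from bench import ctrl gives the robot as it stands. The module is installed in compiled form; this text tells all that it offers.
- The arm moves only by the shell command python3 -m inch 'ROWS' [FORCE]. ROWS is JSON, a list of rows, each a list of 5 numbers: the opening, from -1 (shut) to 1 (fully open), so that 0 is half open, then the shift along the tool's x, y, z in mm, then the turn about the tool's z in rad. In form: [[fingers, tx, ty, tz, twist], ...]. A call has 1 to 5 rows; each row shifts and turns the pose as measured when the row begins, along the tool's axes as they then stand; what a row does not reach is not made up. A row lasts 1/8 s, in which the tool goes at most 62.5 mm and 10.7 degrees, less where a joint would pass 70% of its speed; a pose out of reach is approached as far as the arm can. A call is refused whole if a number of a shift passes 62.5 or a number of a turn 0.188, either way. A call with a gripper value outside its range is refused whole. The fingers move at their own pace and stop on an object; FORCE is the grip in N (left out, the last holds). Time passes only in rows, so rows that do not move let the fingers close. It gives the time, the measured TCP pose, the force and the opening at its end, in the units of the state.
- ctrl.get_state(): the state, without advancing time (a new reading comes with each control period).
- ctrl.get_image(name): name is "side" or "top"; returns a dict with "color" (480x640x3 uint8, red, green, blue), "range_z" (480x640 float32, m along the optical axis (not along the pixel's ray), 0 where there is no reading), "K" (3x3 intrinsics, pixels), "R" (3x3) and "t" (3): a world point X has camera coordinates R X + t. Camera axes: x right, y down, z forward; pixel columns grow to the right and rows downward; lengths in m; the calibration is good to about 2 mm. A picture is of the moment at which its call begins.
- ctrl.close_job(): hands the job in, once; it reports no verdict.
The state is a dict: "time": time; "joint_positions": joint angles; "qd": joint speeds; "joint_torque": joint torques, N m; "position": TCP position; "tool_rot": TCP orientation; "ft_force": force on the tool from outside, world axes, zero at the start; "torque": the same for the moment, N m; "grip_width": opening from 0.0 (shut) to 1.0 (fully open).
Only numpy, scipy, OpenCV 4.12 (cv2) and the standard library are available. Lean on these libraries where they do the work, as an engineer would, in place of code of your own. Each camera call takes 0.05 s, during which the arm holds its last target. There are 200 camera calls.

## Working session

There is one attempt and no reset: what is moved stays moved. The work goes in short steps, Python scripts to look and compute and a shell command to move; the robot and the scene stay as the last step left them, time stands still between calls to the robot, and variables do not carry over. Pictures are saved under pics/ and viewed, about 8 in all and at most 12, crops included, and the job is handed in when it is done.

```bash
mkdir -p pics
python3 - <<'E'
from bench import ctrl
import cv2,numpy as np
for n in("top","side"):
    d=ctrl.get_image(n); np.savez(f"{n}.npz",**d); cv2.imwrite(f"pics/{n}0.png",d["color"][:,:,::-1])
    print(n,d["K"].tolist(),d["R"].round(3).tolist(),d["t"].round(3).tolist(), (-d["R"].T@d["t"]).round(3))
s=ctrl.get_state();print(s["time"],s["position"],s["tool_rot"],s["ft_force"],s["grip_width"],ctrl.grip_depth)
E
```

```text
top [[505.4276085455331, 0.0, 320.13457623883045], [0.0, 505.4276085455331, 237.60482501610977], [0.0, 0.0, 1.0]] [[0.015, -0.999, -0.034], [-0.996, -0.011, -0.091], [0.09, 0.036, -0.995]] [0.078, 0.575, 0.962] [0.485 0.05  1.013]
side [[536.591774490874, 0.0, 325.0948791790435], [0.0, 536.591774490874, 244.53564673998727], [0.0, 0.0, 1.0]] [[0.811, -0.584, 0.017], [-0.427, -0.612, -0.665], [0.399, 0.533, -0.746]] [-0.405, 0.337, 1.005] [ 0.072 -0.565  0.981]
0.1 [0.2712955  0.59013431 0.22157571] [-6.71326718e-01 -3.06880214e+00  2.68777721e-03] [-0.01630632 -0.12573272  0.10009643] 1.000909433700557 0.0187
```

View pics/top0.png

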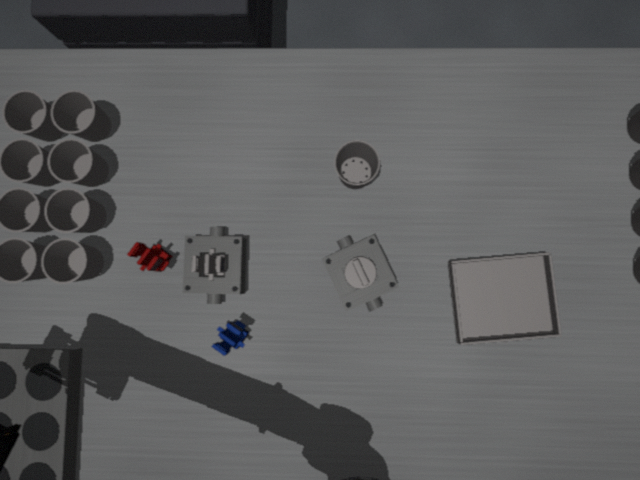

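View pics/side0.png

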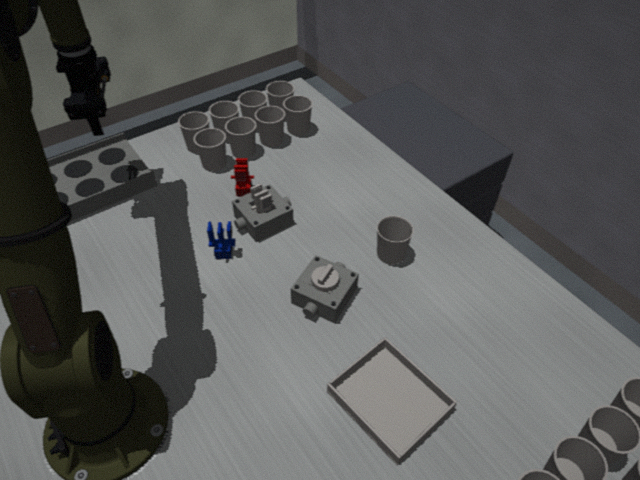

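The top view shows two candidates. The square holder at (212,263) carries an upright white cartridge with tabs. Its twin at (360,272) is closed by a round plug with a bar, so it isn't the one. The red (152,256) and blue (232,334) cartridges are decoys. The tray is at (503,297) and the mould at (357,165). Next I'll measure these and enlarge the target.

```bash
cat > h.py <<'E'
import cv2,numpy as np
def cloud(d):
    K,R,t,z=d["K"],d["R"],d["t"],d["range_z"]
    v,u=np.mgrid[:480,:640]
    c=np.stack([(u-K[0,2])/K[0,0]*z,(v-K[1,2])/K[1,1]*z,z],-1)
    P=(c-t)@R; P[z==0]=np.nan
    return P
def ray(d,uv,h):
    K,R,t=d["K"],d["R"],d["t"]
    o=-R.T@t; r=R.T@np.linalg.inv(K)@np.array([uv[0],uv[1],1.])
    return o+r*(h-o[2])/r[2]
def rect(pts):
    (c,s,a)=cv2.minAreaRect((pts[:,:2]*1000).astype(np.float32)); return np.round(c,1),np.round(s,1),round(a,1)
E
python3 - <<'E'
from h import *
ims=[]
for n,bx in(("top",(165,215,265,315)),("side",(205,165,305,265))):
    d=dict(np.load(n+".npz")); P=cloud(d); Z=P[...,2]
    def sel(b,lo,hi):
        m=np.zeros(Z.shape,bool); m[b[1]:b[3],b[0]:b[2]]=1
        return P[m&(Z>lo)&(Z<hi)]
    B={"top":dict(hold=(180,225,252,305),twin=(322,230,400,312),tray=(440,245,565,350),mould=(330,135,385,192)),
       "side":dict(hold=(230,178,300,242),twin=(285,250,362,325),tray=(320,335,462,465),mould=(370,210,416,266))}[n]
    print(n,"table z",np.nanmedian(Z[380:400,500:600]if n=="top" else Z[300:320,400:440]))
    for k,lo,hi in(("hold",.046,.062),("hold",.066,.085),("hold",.085,.11),("twin",.046,.062),("twin",.07,.095),("tray",.025,.045),("tray",0.002,.01),("mould",.08,.1)):
        p=sel(B[k],lo,hi)
        if len(p)>5: print(k,lo,len(p),*rect(p),"medz",np.median(p[:,2]).round(4),"max",p[:,2].max().round(4),p.mean(0).round(4))
    c=d["color"][bx[1]:bx[3],bx[0]:bx[2],::-1]
    ims.append(cv2.resize(c,(400,400),interpolation=cv2.INTER_CUBIC))
cv2.imwrite("pics/crop0.png",cv2.convertScaleAbs(np.hstack(ims),alpha=1.4))
E
```

```text
top table z 0.0004251388632431122
hold 0.046 2660 [518.2 290.3] [111.2 109.8] 89.9 medz 0.0547 max 0.062 [0.5178 0.2875 0.0547]
hold 0.066 124 [518.6 286.5] [35.3 47.1] 0.5 medz 0.0761 max 0.085 [0.5174 0.2862 0.0757]
hold 0.085 332 [518.1 289.4] [35.  53.5] 0.7 medz 0.0974 max 0.1054 [0.5182 0.2897 0.0967]
twin 0.046 2589 [506.4   8.6] [110.1 109.8] 25.6 medz 0.0546 max 0.0617 [0.506  0.0085 0.0547]
twin 0.07 558 [506.    8.2] [57.5 57.4] 0.5 medz 0.0721 max 0.0916 [0.5061 0.0088 0.0763]
tray 0.025 1246 [ 462.4 -269.2] [160.  191.6] 5.8 medz 0.0344 max 0.0421 [ 0.4588 -0.2741  0.0337]
tray 0.002 7667 [ 463.8 -272.9] [203.7 245.3] 0.7 medz 0.0052 max 0.01 [ 0.4628 -0.2715  0.0053]
mould 0.08 405 [710.1  17.1] [84.3 81.6] 0.7 medz 0.0892 max 0.0942 [0.7171 0.0162 0.0886]
side table z 0.000980044462337423
hold 0.046 1216 [514.3 290.2] [227.7 152.7] 60.3 medz 0.0547 max 0.062 [0.5109 0.285  0.0545]
hold 0.066 169 [488.4 287.4] [212.4  95.6] 57.1 medz 0.0752 max 0.085 [0.4955 0.2898 0.0754]
hold 0.085 263 [462.9 274.9] [154.6  59.6] 15.0 medz 0.0951 max 0.1045 [0.5075 0.2853 0.0946]
twin 0.046 1632 [505.7   9.8] [115.2 112.7] 25.0 medz 0.0548 max 0.0619 [0.4999 0.0027 0.0546]
twin 0.07 371 [503.3   8.6] [55.5 57.2] 33.0 medz 0.073 max 0.0908 [0.503  0.0061 0.0768]
tray 0.025 1424 [ 460.9 -268.3] [162.4 190.5] 5.9 medz 0.0342 max 0.0426 [ 0.4583 -0.2721  0.0333]
tray 0.002 8699 [ 481.1 -266.3] [271.2 301. ] 54.6 medz 0.005 max 0.01 [ 0.465  -0.2669  0.0051]
mould 0.08 330 [709.1  18.9] [86.4 83.8] 65.2 medz 0.0878 max 0.0951 [0.712  0.0211 0.0874]
```

View pics/crop0.png

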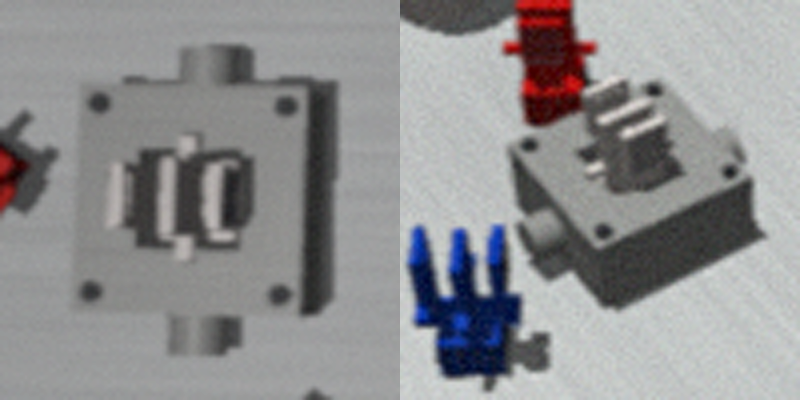

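The crop confirms the target. It is the white cartridge with two tabs either side of a spine, separated along image-horizontal (world y), with a 53.5 mm span against 52 nominal. Its centre is (0.518, 0.290) with yaw about 0. The holder top at 54.7 mm and tray size of 160×191 also match. First I'll twist the tool by about −0.43 rad, so that its y lies along world y.

```bash
python3 -m inch '[[0.7,0,0,0,-0.144],[0.7,0,0,0,-0.144],[0.7,0,0,0,-0.144],[0.7,0,0,0,0]]' 20
cat > st.py <<'E'
from bench import ctrl
from scipy.spatial.transform import Rotation as R
import numpy as np,sys
s=ctrl.get_state();r=R.from_rotvec(s["tool_rot"]);M=r.as_matrix()
print(round(s["time"],2),s["position"].round(4) if hasattr(s["position"],"round") else s["position"],"ytool ang deg",np.degrees(np.arctan2(M[1,1],M[0,1])).round(2),"z",M[:,2].round(3),"F",np.round(s["ft_force"],1),"w",round(s["grip_width"],3))
if len(sys.argv)>3: print("tool shift mm",(M.T@(np.array(sys.argv[1:4],float)-s["position"])*1000).round(1))
E
python3 st.py 0.518 0.290 0.2
```

```text
time: 0.6
position: [0.2707, 0.5889, 0.2189]
tool_rot: [0.021, -3.139, 0.009]
ft_force: [-0.8, -0.8, -0.1]
grip_width: 0.853
0.6 [0.2707 0.5889 0.2189] ytool ang deg 90.76 z [-0.002 -0.006 -1.   ] F [-0.8 -0.8 -0.1] w 0.853
tool shift mm [-243.3 -302.1   20. ]
```

```bash
python3 -m inch '[[0.7,-40,-50,0,0],[0.7,-40,-50,0,0],[0.7,-40,-50,0,0],[0.7,-40,-50,0,0],[0.7,-40,-50,0,0]]' >/dev/null; python3 st.py 0.518 0.290 0.2
```

```text
1.23 [0.4661 0.3482 0.2173] ytool ang deg 90.62 z [-0.006 -0.004 -1.   ] F [ 0.5  0.5 -1.3] w 0.849
tool shift mm [-51.4 -58.7  17.2]
```

```bash
python3 -m inch '[[0.7,-25,-29,10,0],[0.7,-25,-29,7,0],[0.7,0,0,0,0]]' >/dev/null; python3 st.py 0.518 0.290 0.12
python3 - <<'E'
from bench import ctrl
import cv2,numpy as np
d=ctrl.get_image("side"); np.savez("s1.npz",**d); cv2.imwrite("pics/s1.png",cv2.resize(d["color"][90:290,170:370,::-1],(600,600),interpolation=cv2.INTER_CUBIC))
E
```

```text
1.6 [0.522  0.2811 0.1997] ytool ang deg 89.41 z [-0.004 -0.007 -1.   ] F [-1.   0.7 -0.8] w 0.849
tool shift mm [ 3.8  9.4 79.7]
```

View pics/s1.png

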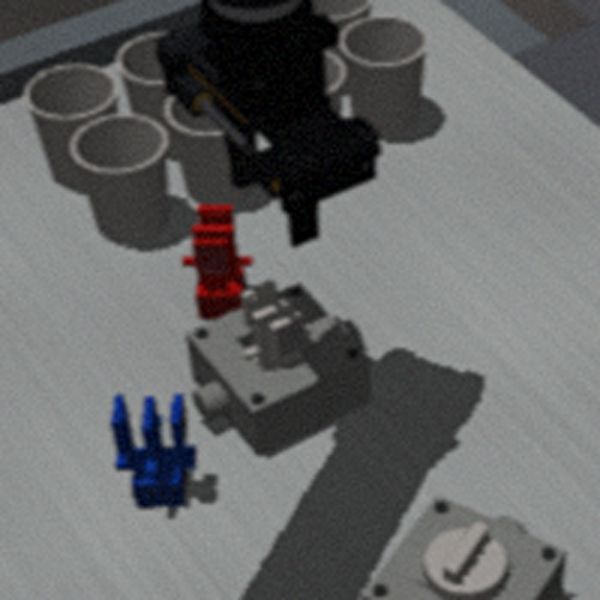

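The side crop shows the gripper over the holder, with the cartridge tabs at about (265,315) still untouched. The red decoy at (215,260) is clear of the fingers. I'll centre the tool and lower it.

```bash
python3 -m inch '[[0.7,4,9,20,0],[0.7,0,0,20,0],[0.7,0,0,0,0],[0.7,0,0,0,0]]' >/dev/null; python3 st.py 0.518 0.290 0.12
```

```text
2.15 [0.5137 0.2982 0.1605] ytool ang deg 89.66 z [-0.005 -0.001 -1.   ] F [-0.   0.2  0.4] w 0.853
tool shift mm [-4.5 -8.1 40.5]
```

```bash
python3 -m inch '[[0.7,0,0,0,0],[0.7,0,0,0,0]]' >/dev/null; python3 st.py 0.518 0.290 0.12; python3 -m inch '[[0.7,-3,-5,0,0],[0.7,0,0,0,0],[0.7,0,0,0,0],[0.7,0,0,0,0]]' >/dev/null; python3 st.py 0.518 0.290 0.12
```

```text
2.4 [0.5141 0.2993 0.1622] ytool ang deg 89.68 z [-0.003  0.    -1.   ] F [0.1 0.4 0.3] w 0.849
tool shift mm [-4.1 -9.2 42.2]
2.9 [0.5179 0.2935 0.163 ] ytool ang deg 89.61 z [-0.002  0.001 -1.   ] F [-1.  -0.4 -0. ] w 0.851
tool shift mm [-0.2 -3.6 43. ]
```

```bash
python3 -m inch '[[0.7,0,-3,20,0],[0.7,0,0,20,0],[0.7,0,0,0,0],[0.7,0,0,0,0]]' >/dev/null; python3 st.py 0.518 0.290 0.066
```

```text
3.4 [0.5183 0.2911 0.1233] ytool ang deg 89.63 z [-0.     0.002 -1.   ] F [-0.7  0.2  0.3] w 0.849
tool shift mm [ 0.3 -1.3 57.3]
```

```bash
python3 -m inch '[[0.7,0,-1,15,0],[0.7,0,0,15,0],[0.7,0,0,15,0],[0.7,0,0,0,0],[0.7,0,0,0,0]]' >/dev/null; python3 st.py 0.518 0.290 0.066
```

```text
4.03 [0.5186 0.2905 0.0758] ytool ang deg 89.64 z [ 0.     0.002 -1.   ] F [-0.2 -0.4  0.3] w 0.85
tool shift mm [ 0.6 -0.5  9.8]
```

```bash
python3 -m inch '[[0.7,0,0,10,0],[0.7,0,0,0,0],[0.7,0,0,0,0]]' >/dev/null; python3 st.py 0.518 0.290 0.066;  python3 -m inch '[[-1,0,0,0,0],[-1,0,0,0,0],[-1,0,0,0,0],[-1,0,0,0,0],[-1,0,0,0,0]]' 20 >/dev/null; python3 st.py; python3 -m inch '[[-1,0,0,0,0],[-1,0,0,0,0],[-1,0,0,0,0],[-1,0,0,0,0],[-1,0,0,0,0]]' 20 >/dev/null; python3 st.py
```

```text
4.4 [0.5191 0.2908 0.0658] ytool ang deg 89.63 z [ 0.001  0.003 -1.   ] F [0.8 0.1 0. ] w 0.845
tool shift mm [ 1.1 -0.8 -0.2]
5.03 [0.5195 0.2911 0.0665] ytool ang deg 89.63 z [ 0.002  0.004 -1.   ] F [0.  1.  0.2] w 0.372
5.65 [0.5196 0.291  0.0666] ytool ang deg 89.63 z [ 0.003  0.004 -1.   ] F [-0.3  0.3  0.2] w 0.303
```

The width of 0.303 is about 26–28 mm, so both tabs are fully pinched. Now I'll lift straight up, slowly at first while watching the wrist force.

```bash
python3 -m inch '[[-1,0,0,-5,0],[-1,0,0,-5,0],[-1,0,0,0,0]]' >/dev/null; python3 st.py; python3 -m inch '[[-1,0,0,-10,0],[-1,0,0,-15,0],[-1,0,0,-15,0],[-1,0,0,-15,0],[-1,0,0,0,0]]' >/dev/null; python3 st.py
```

```text
6.03 [0.5186 0.2904 0.076 ] ytool ang deg 89.64 z [ 0.     0.002 -1.   ] F [ 0.4  0.4 -2.4] w 0.304
6.65 [0.5192 0.2907 0.1363] ytool ang deg 89.64 z [ 0.002  0.004 -1.   ] F [ 0.5 -0.1 -2.8] w 0.303
```

Fz is −2.4 N, which matches the 0.24 kg cartridge now hanging free. I'll raise it and check with a picture.

```bash
python3 -m inch '[[-1,0,0,-20,0],[-1,0,0,-20,0],[-1,0,0,-15,0],[-1,0,0,0,0]]' >/dev/null; python3 st.py 0.4615 -0.269 0.19
python3 - <<'E'
from bench import ctrl
import cv2,numpy as np
d=ctrl.get_image("side"); cv2.imwrite("pics/s2.png",cv2.resize(d["color"][90:290,170:370,::-1],(600,600),interpolation=cv2.INTER_CUBIC))
E
```

```text
7.15 [0.5181 0.2899 0.1917] ytool ang deg 89.64 z [ 0.     0.002 -1.   ] F [ 0.3 -0.2 -2.6] w 0.302
tool shift mm [ 5.310e+01 -5.593e+02  4.000e-01]
```

View pics/s2.png

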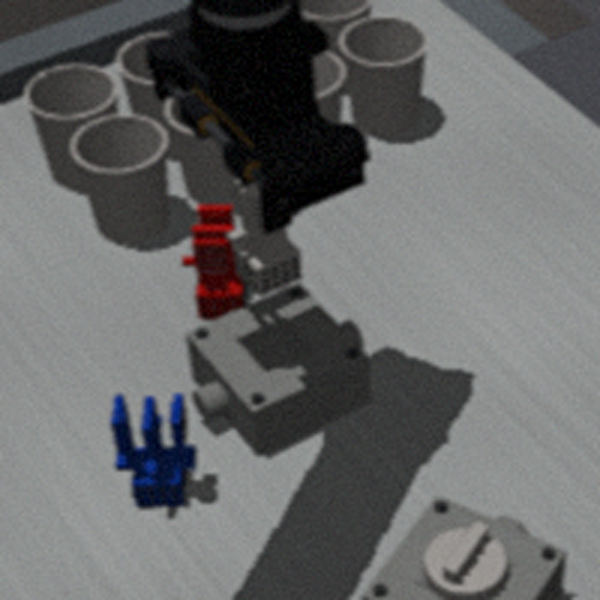

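The cartridge hangs upright in the fingers at about (270,255), clear of the empty holder at (290,360). Now I'll carry it to the tray, 559 mm in −y and 53 mm in tool +x, at moderate speed.

```bash
python3 -m inch '[[-1,1,-15,0,0],[-1,3,-30,0,-0.02],[-1,3,-35,0,-0.02],[-1,3,-35,0,-0.02],[-1,3,-35,0,-0.02]]' >/dev/null; python3 st.py 0.4615 -0.269 0.19; python3 -m inch '[[-1,3,-35,0,-0.02],[-1,3,-35,0,0],[-1,3,-35,0,0],[-1,3,-30,0,0],[-1,2,-15,0,0]]' >/dev/null; python3 st.py 0.4615 -0.269 0.19
```

```text
7.83 [0.5041 0.1324 0.1853] ytool ang deg 94.57 z [-0.009 -0.003 -1.   ] F [ 0.6 -0.2 -2.3] w 0.304
tool shift mm [  74.5 -396.8   -2.9]
8.45 [ 0.4986 -0.0316  0.1818] ytool ang deg 95.27 z [-0.017 -0.006 -1.   ] F [-0.6  0.7 -2.5] w 0.304
tool shift mm [  58.9 -233.    -6.1]
```

```bash
python3 -m inch '[[-1,5,-25,-1,0],[-1,10,-35,-1,0],[-1,10,-35,-1,0],[-1,10,-35,-1,0],[-1,8,-25,0,0]]' >/dev/null; python3 st.py 0.4615 -0.269 0.19; python3 -m inch '[[-1,5,-20,0,0],[-1,5,-15,0,0],[-1,0,0,0,0],[-1,0,0,0,0]]' >/dev/null; python3 st.py 0.4615 -0.269 0.19
```

```text
9.07 [ 0.4672 -0.1919  0.1847] ytool ang deg 95.55 z [-0.02  -0.003 -1.   ] F [ 0.2  0.4 -2.2] w 0.303
tool shift mm [ 13.3 -76.2  -5. ]
9.57 [ 0.4588 -0.2287  0.1836] ytool ang deg 95.47 z [-0.022 -0.001 -1.   ] F [ 0.8 -0.2 -2.9] w 0.308
tool shift mm [  1.3 -40.4  -6.5]
```

```bash
python3 -m inch '[[-1,0,-20,0,0],[-1,0,-20,0,0],[-1,0,0,0,0],[-1,0,0,0,0]]' >/dev/null; python3 st.py 0.4615 -0.269 0.10;python3 -m inch '[[-1,0,0,20,0],[-1,0,0,20,0],[-1,0,0,20,0],[-1,0,0,0,0],[-1,0,0,0,0]]' >/dev/null; python3 st.py 0.4615 -0.269 0.0655
```

```text
10.07 [ 0.4647 -0.2631  0.1829] ytool ang deg 95.96 z [-0.023  0.003 -1.   ] F [ 0.1  0.6 -2. ] w 0.304
tool shift mm [ 2.  -5.9 82.9]
10.7 [ 0.4658 -0.2564  0.1225] ytool ang deg 96.44 z [-0.02   0.006 -1.   ] F [ 0.5 -0.  -2.7] w 0.302
tool shift mm [  4.5 -12.5  57. ]
```

Run:
```python
from bench import ctrl
import cv2,numpy as np
d=ctrl.get_image("side"); cv2.imwrite("pics/s3.png",cv2.resize(d["color"][280:480,280:480,::-1],(600,600),interpolation=cv2.INTER_CUBIC))
```

```text
(no output)
```

View pics/s3.png

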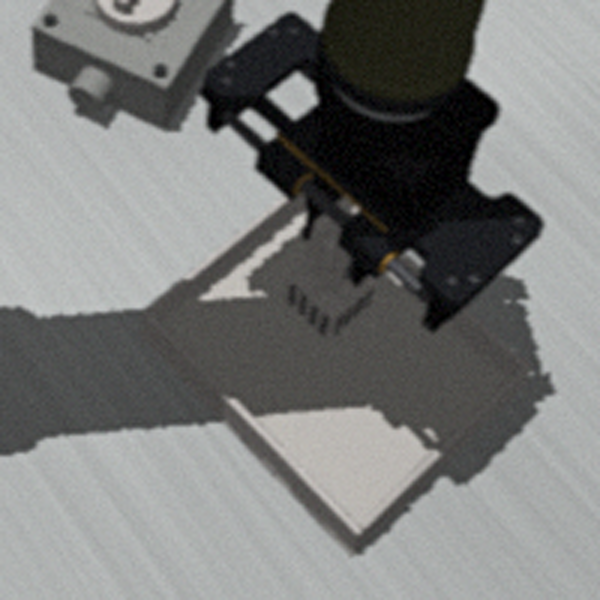

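The cartridge hangs upright over the tray, with its foot at about (330,310), inside the walls. I'll centre it and lower to just above the floor.

```bash
python3 -m inch '[[-1,3,-10,10,0],[-1,0,-2,15,0],[-1,0,0,12,0],[-1,0,0,8,0],[-1,0,0,0,0]]' >/dev/null; python3 st.py 0.4615 -0.269 0.0655; python3 -m inch '[[-1,0,0,0,0],[-1,0,0,0,0]]' >/dev/null; python3 st.py 0.4615 -0.269 0.0655
```

```text
11.38 [ 0.4632 -0.2696  0.0749] ytool ang deg 96.41 z [-0.02   0.006 -1.   ] F [-0.8 -0.8 -2.8] w 0.306
tool shift mm [1.4 0.7 9.4]
11.62 [ 0.4637 -0.2696  0.0753] ytool ang deg 96.42 z [-0.019  0.005 -1.   ] F [ 0.1 -0.2 -3.6] w 0.302
tool shift mm [1.9 0.8 9.8]
```

```bash
python3 -m inch '[[-1,0,0,4,0],[-1,0,0,3,0],[-1,0,0,0,0],[-1,0,0,0,0]]' >/dev/null; python3 st.py; python3 -m inch '[[-1,0,0,1.5,0],[-1,0,0,0,0],[-1,0,0,0,0]]' >/dev/null; python3 st.py;python3 -m inch '[[-1,0,0,1,0],[-1,0,0,0,0],[-1,0,0,0,0]]' >/dev/null; python3 st.py
```

```text
12.12 [ 0.4641 -0.2696  0.0684] ytool ang deg 96.44 z [-0.018  0.005 -1.   ] F [ 0.1  0.1 -1.7] w 0.302
12.5 [ 0.4641 -0.2696  0.067 ] ytool ang deg 96.44 z [-0.017  0.005 -1.   ] F [ 0.5  0.6 -2.5] w 0.304
12.88 [ 0.4642 -0.2697  0.066 ] ytool ang deg 96.44 z [-0.017  0.005 -1.   ] F [-0.2 -0.1 -1.8] w 0.306
```

```bash
python3 -m inch '[[-1,0,0,1,0],[-1,0,0,0,0],[-1,0,0,0,0]]' >/dev/null; python3 st.py;python3 -m inch '[[-1,0,0,1,0],[-1,0,0,0,0],[-1,0,0,0,0]]' >/dev/null; python3 st.py
```

```text
13.25 [ 0.4645 -0.2699  0.0659] ytool ang deg 96.44 z [-0.016  0.005 -1.   ] F [-0.   0.6 -1.2] w 0.303
13.62 [ 0.4646 -0.27    0.0659] ytool ang deg 96.43 z [-0.016  0.006 -1.   ] F [-1.4  0.8 -0.3] w 0.305
```

The descent has stopped at 0.0659 and Fz has gone from −2.5 to about 0, so the foot is on the floor. I'll release, then retreat straight up.

```bash
python3 -m inch '[[-0.2,0,0,0,0],[0.1,0,0,0,0],[0.3,0,0,0,0],[0.5,0,0,0,0],[0.7,0,0,0,0]]' >/dev/null; python3 st.py; python3 -m inch '[[0.7,0,0,0,0],[0.7,0,0,0,0],[0.7,0,0,0,0]]' >/dev/null; python3 st.py
python3 - <<'E'
from bench import ctrl
import cv2,numpy as np
d=ctrl.get_image("side"); cv2.imwrite("pics/s4.png",cv2.resize(d["color"][280:480,280:480,::-1],(600,600),interpolation=cv2.INTER_CUBIC))
E
```

```text
14.25 [ 0.4651 -0.2704  0.0659] ytool ang deg 96.43 z [-0.015  0.005 -1.   ] F [ 1.1 -0.3  0.3] w 0.768
14.62 [ 0.4655 -0.2704  0.0661] ytool ang deg 96.44 z [-0.014  0.004 -1.   ] F [0.1 0.4 0.2] w 0.847
```

View pics/s4.png

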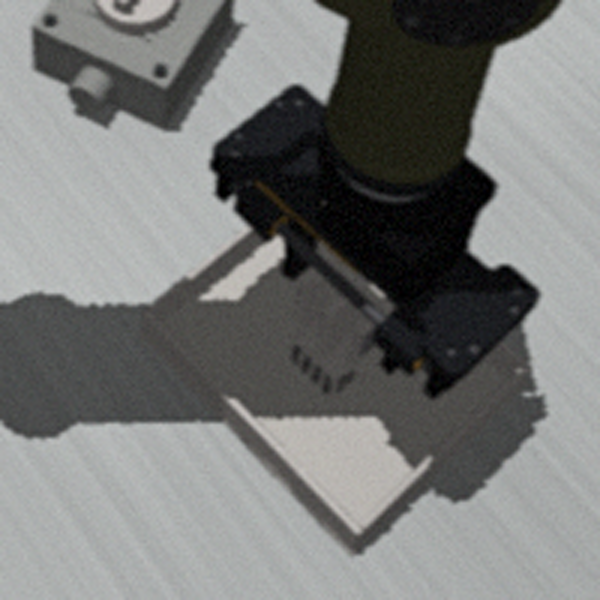

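The cartridge stands in the tray with its foot at about (325,370), and the fingers are open clear of its tabs. I'll retreat upwards, then towards the robot's side of the bench.

```bash
python3 -m inch '[[0.7,0,0,-8,0],[0.7,0,0,-15,0],[0.7,0,0,-25,0],[0.7,0,0,-30,0],[0.7,0,0,-30,0]]' >/dev/null; python3 st.py; python3 -m inch '[[0.7,0,20,-10,0],[0.7,0,40,0,0],[0.7,0,40,0,0],[0.7,0,40,0,0],[0.7,0,40,0,0]]' >/dev/null;  python3 -m inch '[[0.7,0,20,0,0],[0.7,0,0,0,0],[0.7,0,0,0,0],[0.7,0,0,0,0]]' >/dev/null; python3 st.py
python3 - <<'E'
from bench import ctrl
from h import *
d=ctrl.get_image("top"); P=cloud(d); Z=P[...,2]
s=ctrl.get_image("side")
m=np.zeros(Z.shape,bool); m[235:355,435:570]=1
p=P[m&(Z>.085)&(Z<.12)]; print("tabs",len(p),*rect(p),np.median(p[:,2]),p[:,2].max())
p=P[m&(Z>.025)&(Z<.04)]; print("tray",*rect(p))
m[:]=0; m[135:192,330:385]=1
p=P[m&(Z>.08)&(Z<.1)]; print("mould",len(p),*rect(p)if len(p)>5 else"")
cv2.imwrite("pics/end.png",np.hstack([cv2.resize(d["color"][200:400,400:600,::-1],(400,400)),cv2.resize(s["color"][280:480,280:480,::-1],(400,400))]))
E
```

```text
15.3 [ 0.4661 -0.2708  0.179 ] ytool ang deg 96.4 z [-0.016  0.005 -1.   ] F [ 0.5 -0.  -0.3] w 0.846
16.43 [ 0.4477 -0.0722  0.2036] ytool ang deg 95.99 z [ 0.004  0.    -1.   ] F [-0.5 -0.3  1.2] w 0.853
  return _methods._mean(a, axis=axis, dtype=dtype,
  ret = ret.dtype.type(ret / rcount)
Traceback (most recent call last):
ValueError: zero-size array to reduction operation maximum which has no identity
```

The top view has no points there, probably because the arm is blocking it. I'll save the images and check the side view too.

Run:
```python
from bench import ctrl
from h import *
d=ctrl.get_image("top"); s=ctrl.get_image("side")
for n,i in(("top",d),("side",s)):
    P=cloud(i); Z=P[...,2]; X=P[...,0]; Y=P[...,1]
    for k,c,r,lo,hi in(("cart top",(.463,-.27),.07,.06,.12),("mould",(.71,.018),.08,.08,.1)):
        p=P[(np.hypot(X-c[0],Y-c[1])<r)&(Z>lo)&(Z<hi)]
        if len(p)>5: print(n,k,len(p),*rect(p),"max z",p[:,2].max().round(4))
cv2.imwrite("pics/end.png",np.hstack([cv2.resize(d["color"][:,:,::-1],(400,300)),cv2.resize(s["color"][240:,240:560,::-1],(400,300))]))
```

```text
top mould 401 [710.2  17.1] [81.8 84.1] 89.8 max z 0.0955
side cart top 566 [ 460.3 -269.9] [58.6 52.6] 62.9 max z 0.1042
side mould 325 [709.2  18.9] [85.7 83.7] 76.2 max z 0.0949
```

View pics/end.png

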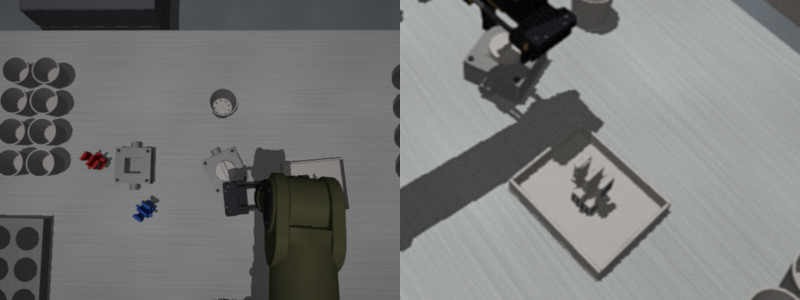

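The final picture shows the cartridge standing upright in the middle of the tray (right half, about (590,190)), and the arm clear of everything. The mould is where it was. I'll hand the job in.

```bash
python3 -c "
from bench import ctrl
s=ctrl.get_state();print(s['time'],abs(s['qd']).max());ctrl.close_job()"
```

```text
16.625 0.005963794984143965
the job is handed in; nothing more can be done
```

The cartridge now stands upright and released in the white wash tray, and I handed the job in at 16.6 s of the 45 s allowed; no verdict is reported. I pinched both tabs fully at 20 N and lifted it straight out of its holder (TCP up to 0.19 m, about 2.5 N of weight on the wrist). It was still gripped when its foot touched the tray floor, shown by the descent stopping and the weight going to about zero.

**Last checks:**
- **Cartridge:** the side view shows it upright at about (0.460, −0.270), against a tray centre of (0.4615, −0.269). Its top reads at most 0.104 m, where about 0.099 m is expected; the earlier readings in the holder ran high by the same amount.
- **Mould:** at (0.710, 0.017) from the top camera, the same as at the start to within a millimetre.
- **Robot:** at rest above the benches, with nothing in contact.

**Failed check:** in the last top view the arm blocked the tray, so the cartridge's final position rests on the side camera alone.

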